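# Line up the reagent bottles beside the titrator

## Task

Set out the four small amber reagent bottles on the four black pads of the white board, one bottle standing upright on the middle of each pad, in order of height: the tallest on the pad nearest the titrator, then shorter and shorter, the shortest farthest from it. The bottles are glass: set them down gently and do not tip any over.

Things in the scene. Friction and masses are not known exactly. Their poses are not given: they have to be found in the camera images.
- bottle_a_center (a point): Loose capped amber glass bottle, tallest, slim: 145 mm tall, round body 50 mm in diameter with a white paper label band, sloping shoulder, and on top a grey cap 28 mm in diameter and 24 mm high (rigidly fixed; the bottle may be lifted by it from above). Stands upright on the bench (z = 0). The point is on its axis, half-way up (72.5 mm above the underside); the cap's middle is 60.5 mm above the point. z is its axis.
- bottle_b_center (a point): Loose capped amber glass bottle, second tallest, the widest: 120 mm tall, round body 62 mm in diameter with a white paper label band, sloping shoulder, and on top a grey cap 30 mm in diameter and 24 mm high (rigidly fixed; the bottle may be lifted by it from above). Stands upright on the bench (z = 0). The point is on its axis, half-way up (60 mm above the underside); the cap's middle is 48 mm above the point. z is its axis.
- bottle_c_center (a point): Loose capped amber glass bottle, third tallest, the narrowest: 95 mm tall, round body 40 mm in diameter with a white paper label band, sloping shoulder, and on top a grey cap 26 mm in diameter and 24 mm high (rigidly fixed; the bottle may be lifted by it from above). Stands upright on the bench (z = 0). The point is on its axis, half-way up (47.5 mm above the underside); the cap's middle is 35.5 mm above the point. z is its axis.
- bottle_d_center (a point): Loose capped amber glass bottle, shortest, squat and wide: 70 mm tall, round body 56 mm in diameter with a white paper label band, sloping shoulder, and on top a grey cap 30 mm in diameter and 24 mm high (rigidly fixed; the bottle may be lifted by it from above). Stands upright on the bench (z = 0). The point is on its axis, half-way up (35 mm above the underside); the cap's middle is 23 mm above the point. z is its axis.
- pad_0: One of four alike round black rubber pads, 72 mm in diameter, 3 mm thick, fixed in a row on the white board, about 95 mm apart; the numbers are in no order. The origin is the centre of its underside; its top, where a bottle stands, is 3 mm higher, 9 mm above the bench.
- pad_1: One of four alike round black rubber pads, 72 mm in diameter, 3 mm thick, fixed in a row on the white board, about 95 mm apart; the numbers are in no order. The origin is the centre of its underside; its top, where a bottle stands, is 3 mm higher, 9 mm above the bench.
- pad_2: One of four alike round black rubber pads, 72 mm in diameter, 3 mm thick, fixed in a row on the white board, about 95 mm apart; the numbers are in no order. The origin is the centre of its underside; its top, where a bottle stands, is 3 mm higher, 9 mm above the bench.
- pad_3: One of four alike round black rubber pads, 72 mm in diameter, 3 mm thick, fixed in a row on the white board, about 95 mm apart; the numbers are in no order. The origin is the centre of its underside; its top, where a bottle stands, is 3 mm higher, 9 mm above the bench.
- board: Fixed flat white plastic board, 92 x 385 x 6 mm, lying on the bench; the row of pads runs along its long axis, y. Origin at the centre of its underside; x is across it.
- titrator: Fixed titrator: white instrument 170 mm deep, 150 mm wide, about 290 mm high, with a slanted grey panel with dark screen and keys, a small amber bottle and a glass cylinder on top. It stands off one end of the board (left or right); off the other end stands a large round amber bottle with a white dispenser head, about 305 mm high. Origin at the centre of its underside; z up.

How it is judged:
At the end, for the whole second after the job is handed in: Each bottle stands upright (within 0.1 rad) and at rest on a pad, its axis within 15 mm of the pad's centre, the four in order of height along the board with the tallest at the end where the titrator stands; all released (((world y of titrator above 0 m and y of bottle_a_center in the frame of board between 0.1125 and 0.1725 m and y of bottle_b_center in the frame of board between 0.0175 and 0.0775 m and y of bottle_c_center in the frame of board between -0.0775 and -0.0175 m and y of bottle_d_center in the frame of board between -0.1725 and -0.1125 m) or (world y of titrator below 0 m and y of bottle_a_center in the frame of board between -0.1725 and -0.1125 m and y of bottle_b_center in the frame of board between -0.0775 and -0.0175 m and y of bottle_c_center in the frame of board between 0.0175 and 0.0775 m and y of bottle_d_center in the frame of board between 0.1125 and 0.1725 m)) and (horizontal distance between bottle_a_center and pad_0 below 0.015 m or horizontal distance between bottle_a_center and pad_1 below 0.015 m or horizontal distance between bottle_a_center and pad_2 below 0.015 m or horizontal distance between bottle_a_center and pad_3 below 0.015 m) and height (world z) of bottle_a_center between 0.0765 and 0.0865 m and angle between each of bottle_a_center, bottle_b_center, bottle_c_center, bottle_d_center's own z axis and vertical below 0.1 rad and linear speed of each of bottle_a, bottle_b, bottle_c, bottle_d below 0.02 m/s and angular speed of each of bottle_a, bottle_b, bottle_c, bottle_d below 0.2 rad/s and (horizontal distance between bottle_b_center and pad_0 below 0.015 m or horizontal distance between bottle_b_center and pad_1 below 0.015 m or horizontal distance between bottle_b_center and pad_2 below 0.015 m or horizontal distance between bottle_b_center and pad_3 below 0.015 m) and height (world z) of bottle_b_center between 0.064 and 0.074 m and (horizontal distance between bottle_c_center and pad_0 below 0.015 m or horizontal distance between bottle_c_center and pad_1 below 0.015 m or horizontal distance between bottle_c_center and pad_2 below 0.015 m or horizontal distance between bottle_c_center and pad_3 below 0.015 m) and height (world z) of bottle_c_center between 0.0515 and 0.0615 m and (horizontal distance between bottle_d_center and pad_0 below 0.015 m or horizontal distance between bottle_d_center and pad_1 below 0.015 m or horizontal distance between bottle_d_center and pad_2 below 0.015 m or horizontal distance between bottle_d_center and pad_3 below 0.015 m) and height (world z) of bottle_d_center between 0.039 and 0.049 m); the robot touches nothing.
It fails at once if a bottle is tipped over (leans more than 0.5 rad) (angle between any of bottle_a_center, bottle_b_center, bottle_c_center, bottle_d_center's own z axis and vertical above 0.5 rad).
It fails at once if a bottle is dropped or banged down (moving faster than 0.6 m/s with its underside less than 24 mm above the bench, which is what a fall of about 2 to 3 cm gives) ((height (world z) of bottle_a_center below 0.0965 m and linear speed of bottle_a above 0.6 m/s) or (height (world z) of bottle_b_center below 0.084 m and linear speed of bottle_b above 0.6 m/s) or (height (world z) of bottle_c_center below 0.0715 m and linear speed of bottle_c above 0.6 m/s) or (height (world z) of bottle_d_center below 0.059 m and linear speed of bottle_d above 0.6 m/s)).
It also fails if it takes over 96 s, if anything falls off the work surface, if the arm or the gripper's body presses on something with over 40 N, if the wrist force passes 120 N, or if a joint passes its speed limit or range.

## Robot

A 6-joint arm with a two-finger parallel gripper is mounted at the origin on the work surface. World frame = base frame: x ahead of the robot, y to its left, z up, the work surface at z = 0. Lengths are in m, angles in rad, forces in N, time in s.
With the tool pointing down it reaches from about 0.35 to 0.975 m from the base axis. Payload 4.9 kg.
Tool frame: the origin (TCP) lies on the centre line of the jaws, within the pads' length; the fingertips stand 14 mm ahead of it and the grasp point (between the pads) lies 5 mm behind it; z points along the fingers, y is the line along which they close (so a half turn about z gives the same grasp; the last joint's range is limited). The gripper opens to 85 mm and grips with 20 to 120 N. Pads are 22 mm wide; open, the fingers measure 114 mm over their backs; the gripper's body (76 mm by 85 mm) begins 54 mm behind the grasp point. The pads swing forward as they close: fully open they stand 13 mm farther back than shut.
Start: joints at [-1.311, 0.053, 1.613, -0, 1.476, -0.119], TCP at [0.231, -0.581, 0.245] pointing down, gripper open.
Joint ranges: [-3.01, 3.01], [-1.01, 2.22], [0.06, 2.58], [-1.02, 4.17], [0.09, 2.62], [-3.14, 3.14]. Speed limits (rad/s): [2.57, 2.57, 3.14, 3.14, 3.14, 3.14].

## Interface

Orientations are given as a unit quaternion [w, x, y, z].
In Python, from plant import * gives the robot as it stands.
- The arm moves only by the tool send_rows, never from a script. Its argument "steps" is a list of rows, each an object with "translation": the shift along the tool's x, y, z in cm, a list of three; "delta_rot": the turn, a rotation vector about the tool's x, y, z in rad, a list of three; "jaw": the finger opening in cm, from 0 to 8.54. In form: [{"translation": [dx, dy, dz], "delta_rot": [rx, ry, rz], "jaw": jaw}, ...]. A call has exactly 8 rows; each row is the pose to reach, as a shift and turn from the pose commanded when the call began, along the tool's axes at that moment; what a row does not reach only later rows make up. A row lasts 1/10 s, in which the tool goes at most 50 mm and 8.59 degrees, less where a joint would pass 70% of its speed; a pose out of reach is approached as far as the arm can. A call with a gripper value outside its range is refused whole. The fingers move at their own pace and stop on an object; the grip force is fixed at half the most. Time passes only in rows, so rows that repeat a pose let the fingers close, or fill a call up. It gives the time, the measured TCP pose, the force, the opening and the grip force at its end, in the units of the state.
- state(): the state, without advancing time (a new reading comes with each control period).
- grab_frame(name): name is "scene" or "side" or "wrist"; returns a dict with "pixels" (480x640x3 uint8, blue, green, red), "range_z" (480x640 float32, m along the optical axis (not along the pixel's ray), 0 where there is no reading), "fx", "fy", "cx", "cy" (pixels), "rvec" (rotation vector, rad) and "tvec" (3), from world to camera coordinates, as OpenCV has them. Camera axes: x right, y down, z forward; pixel columns grow to the right and rows downward; lengths in m; the calibration is good to about 2 mm. The wrist camera is an equidistant fisheye: a pixel r from the principal point sees the ray r / f radians off the axis. A picture is of the moment at which its call begins.
- job_done(): hands the job in; it is judged then, once.
The state is a dict: "time": time; "joint_pos": joint angles; "joint_vel": joint speeds; "joint_efforts": joint torques, N m; "tool_pos": TCP position; "tool_rot": TCP orientation; "contact_force": force on the tool from outside, world axes, zero at the start; "ft_torque": the same for the moment, N m; "gripper_width": opening from 0.0 (shut) to 1.0 (fully open); "grasp_force": force on a finger pad.
Only numpy, scipy, OpenCV 4.12 (cv2) and the standard library are available. Lean on these libraries where they do the work, as an engineer would, in place of code of your own. Each camera call takes 0.05 s, during which the arm holds its last target. There are 200 camera calls.

## Working session

There is one attempt and no reset: what is moved stays moved. The work goes in short steps, Python scripts to look and compute and a tool call to move; the robot and the scene stay as the last step left them, time stands still between calls to the robot, and variables do not carry over. Pictures are saved under pics/ and viewed, at most 14 in all, crops included, and the job is handed in when it is done.

Besides the shell and the picture viewer there is one more tool, called in YAML: its name, and indented under it one key for each argument. send_rows: Moves the arm, as the interface text tells. Its arguments: {"type":"object","properties":{"steps":{"type":"array","items":{"type":"object","properties":{"translation":{"type":"array","items":{"type":"number"}},"delta_rot":{"type":"array","items":{"type":"number"}},"jaw":{"type":"number"}}}}},"required":["steps"]}

```bash
mkdir -p pics
cat > h.py <<'E'
from plant import *
import numpy as np, cv2
from scipy.spatial.transform import Rotation as R
def cam(n):
    f=grab_frame(n); f['R']=cv2.Rodrigues(np.array(f['rvec'],float))[0]; f['t']=np.array(f['tvec'],float).ravel(); return f
def pts(f):
    "world points per pixel from range (pinhole)"
    v,u=np.mgrid[0:480,0:640]; z=f['range_z']
    p=np.stack([(u-f['cx'])/f['fx']*z,(v-f['cy'])/f['fy']*z,z],-1)
    return (p-f['t'])@f['R']
E
python3 - <<'E'
from h import *
print(state())
for n in ('scene','side'):
    f=cam(n); cv2.imwrite(f'pics/{n}0.png',f['pixels']); np.savez(f'{n}0.npz',**f)
    print(n,-f['R'].T@f['t'],f['R'][2])
E
```

```text
{'time': 0.0, 'joint_pos': array([-1.31097301e+00,  5.33408957e-02,  1.61430838e+00, -2.09305823e-05,
        1.47599130e+00, -1.18993451e-01]), 'joint_vel': array([-0.00106981, -0.00080731, -0.0008707 ,  0.00013626,  0.00062515,
       -0.00167073]), 'joint_efforts': array([ 1.11934543e-03, -3.93682730e+01, -3.70177388e+01, -7.12612518e-05,
        6.93030597e-03,  5.95954432e-06]), 'tool_pos': array([ 0.23098242, -0.58010677,  0.24406429]), 'tool_rot': array([-1.02069324e-03,  9.82115091e-01,  1.88278779e-01, -8.24342249e-05]), 'contact_force': array([-0.26086748, -0.56072642,  0.45585264]), 'ft_torque': array([ 0.01663975, -0.05104706,  0.04781611]), 'grasp_force': 0.0, 'gripper_width': 1.0008463049066634}
scene [ 1.70329565 -0.18376067  1.01956541] [-0.77284517  0.1056725  -0.6257345 ]
side [ 0.49685238 -1.36691484  0.84936887] [ 0.03784549  0.86536467 -0.49971163]
```

View pics/scene0.png

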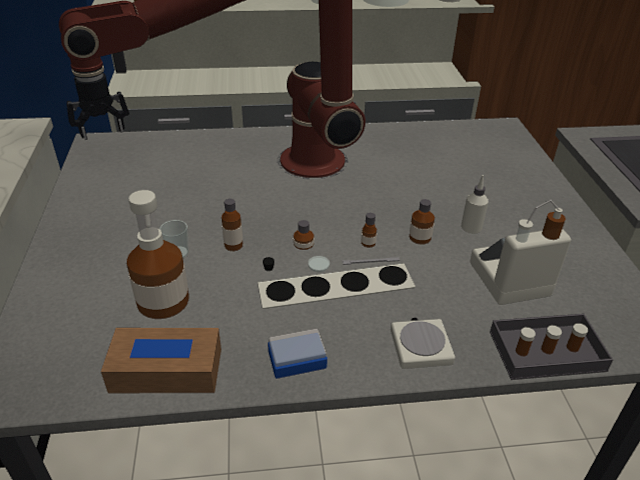

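View pics/side0.png

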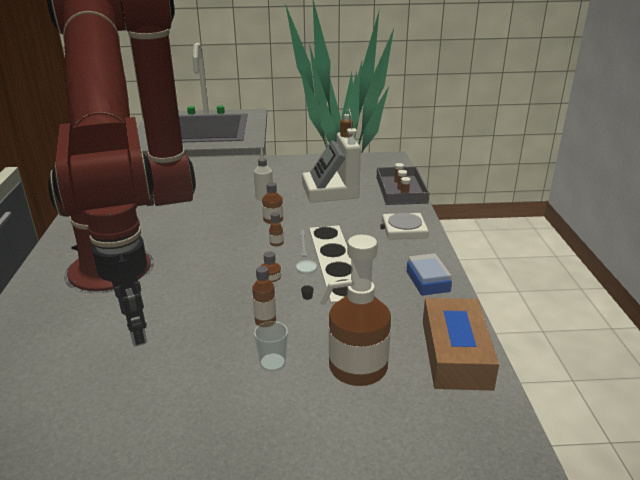

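The scene view shows bottles a (232,225), d (304,235), c (370,230) and b (422,222). The pads are at (281,291), (316,286), (355,281) and (393,275). The titrator is at (520,265), which is +y, and the dispenser bottle is at (158,275). The side view agrees.

```bash
cat >> h.py <<'E'
def ray(f,u,v,z):
    d=f['R'].T@np.array([(u-f['cx'])/f['fx'],(v-f['cy'])/f['fy'],1]); c=-f['R'].T@f['t']; return c+d*(z-c[2])/d[2]
E
python3 - <<'E'
from h import *
F={n:dict(np.load(n+'0.npz')) for n in ('scene','side')}
seed={'scene':dict(a=(232,206),b=(424,206),c=(370,219),d=(304,227)),'side':dict(a=(263,274),b=(272,188),c=(275,218),d=(269,259))}
H=dict(a=.145,b=.12,c=.095,d=.07)
for n,f in F.items():
    P=pts(f); im=f['pixels'].astype(int); print(n,f['fx'])
    sat=im.max(-1)-im.min(-1)
    for k,h in H.items():
        u,v=seed[n][k]; g=ray(f,u,v,h-.012)
        near=np.hypot(P[...,0]-g[0],P[...,1]-g[1])<.03
        m=near&(P[...,2]>h-.02)&(P[...,2]<h+.01)
        q=P[m]; vv,uu=np.nonzero(m)
        top=q[q[:,2]>h-.003]
        ext=(uu.min()+uu.max())/2
        # pixel-extents centre of cap -> ray at mid-height of cap
        r=ray(f,(uu.min()+uu.max())/2,(vv.min()+vv.max())/2,h-.010)
        print(k,m.sum(),'guess',g[:2].round(3),'zmax',q[:,2].max().round(3),'topmean',top.mean(0).round(4),len(top),'ray',r[:2].round(4),'w',(uu.max()-uu.min()+1))
    on=(P[...,2]>-.005)&(P[...,2]<.02)&(im.max(-1)<45)
    N,l,s,c=cv2.connectedComponentsWithStats(on.astype(np.uint8))
    for i in range(1,N):
        if s[i,4]>100: print('dark',c[i].round(1),s[i],ray(f,*c[i],.009)[:2].round(4))
    tall=(P[...,2]>.2)&(P[...,2]<.32)&(P[...,0]>.3)&(P[...,0]<1.2)
    N,l,s,c=cv2.connectedComponentsWithStats(tall.astype(np.uint8))
    for i in range(1,N):
        if s[i,4]>100: q=P[l==i]; print('tall',c[i].round(),q.min(0).round(3),q.max(0).round(3))
E
```

```text
scene 599.500222655082
a 119 guess [ 0.431 -0.252] zmax 0.147 topmean [ 0.4281 -0.2578  0.1443] 54 ray [ 0.4294 -0.2571] w 11
b 120 guess [0.44  0.251] zmax 0.122 topmean [0.4393 0.2544 0.1198] 56 ray [0.4387 0.2555] w 12
c 96 guess [0.451 0.105] zmax 0.099 topmean [0.4524 0.1066 0.095 ] 46 ray [0.4519 0.1065] w 10
d 122 guess [ 0.438 -0.068] zmax 0.075 topmean [ 0.4374 -0.0684  0.0699] 53 ray [ 0.4359 -0.0682] w 11
dark [37.9 92.5] [  0  88  78  10 464] [-0.5712 -1.0024]
dark [392.3 275. ] [379 266  27  19 394] [0.5947 0.1425]
dark [354.2 281.1] [341 272  27  19 413] [0.6082 0.0423]
dark [315.2 286.1] [302 277  28  19 425] [ 0.6172 -0.057 ]
dark [280.  290.6] [266 281  29  20 440] [ 0.6251 -0.1445]
dark [523.9 326.2] [499 323  52   8 167] [0.7996 0.4116]
dark [541.  365.8] [490 327 119  52 629] [0.9168 0.4044]
dark [594.5 346.1] [586 332  19  27 110] [0.8746 0.5481]
tall [146. 215.] [ 0.596 -0.453  0.2  ] [ 0.657 -0.398  0.308]
tall [544. 222.] [0.664 0.388 0.2  ] [0.711 0.502 0.288]
side 588.49666084058
a 168 guess [ 0.427 -0.258] zmax 0.151 topmean [ 0.4249 -0.2601  0.1461] 86 ray [ 0.425 -0.257] w 13
b 97 guess [0.439 0.255] zmax 0.124 topmean [0.4367 0.2529 0.1213] 44 ray [0.4375 0.2579] w 10
c 89 guess [0.448 0.107] zmax 0.103 topmean [0.4487 0.1039 0.0964] 43 ray [0.4483 0.1091] w 9
d 130 guess [ 0.433 -0.072] zmax 0.076 topmean [ 0.4339 -0.0713  0.0714] 69 ray [ 0.4347 -0.0681] w 12
tall [308.  46.] [0.3   1.122 0.2  ] [0.925 1.662 0.32 ]
tall [393.  48.] [0.796 1.035 0.2  ] [1.2   1.672 0.32 ]
tall [348. 126.] [0.662 0.383 0.201] [0.707 0.502 0.289]
tall [359. 266.] [ 0.553 -0.458  0.2  ] [ 0.653 -0.401  0.309]
```

Run:
```python
from h import *
for n in('scene','side'):
    f=dict(np.load(n+'0.npz')); im=f['pixels'].astype(int)
    roi=np.zeros((480,640),bool)
    q=np.array([[.55,.2],[.66,.19],[.68,-.21],[.57,-.2]])
    def proj(x,y,z): p=f['R']@np.array([x,y,z])+f['t']; return [f['fx']*p[0]/p[2]+f['cx'],f['fy']*p[1]/p[2]+f['cy']]
    poly=np.array([proj(x,y,.009) for x,y in q]).astype(np.int32)
    mk=np.zeros((480,640),np.uint8); cv2.fillPoly(mk,[poly],1)
    on=(mk>0)&(im.max(-1)<60)
    N,l,s,c=cv2.connectedComponentsWithStats(on.astype(np.uint8))
    for i in range(1,N):
        if s[i,4]>60:
            w=[s[i,0]+(s[i,2]-1)/2,s[i,1]+(s[i,3]-1)/2]
            print(n,s[i],ray(f,*c[i],.009)[:2].round(4),ray(f,*w,.009)[:2].round(4))
```

```text
scene [379 266  28  19 404] [0.5948 0.1428] [0.5946 0.143 ]
scene [341 272  27  19 419] [0.6082 0.0424] [0.6077 0.0418]
scene [302 277  28  20 433] [ 0.6172 -0.0567] [ 0.6187 -0.0564]
scene [266 281  29  20 448] [ 0.6252 -0.1443] [ 0.6247 -0.1446]
side [314 228  23  11 198] [0.5922 0.1442] [0.5914 0.1433]
side [321 244  24  13 236] [0.6056 0.0442] [0.606  0.0442]
side [326 263  25  13 274] [ 0.614  -0.0555] [ 0.6132 -0.0552]
side [333 287  14   9  91] [ 0.6107 -0.1571] [ 0.6084 -0.1572]
```

send_rows:
  steps:
    - {"translation": [30.1, -22.7, 0], "delta_rot": [0, 0, -1.192], "jaw": 6}
    - {"translation": [30.1, -22.7, 0], "delta_rot": [0, 0, -1.192], "jaw": 6}
    - {"translation": [30.1, -22.7, 0], "delta_rot": [0, 0, -1.192], "jaw": 6}
    - {"translation": [30.1, -22.7, 0], "delta_rot": [0, 0, -1.192], "jaw": 6}
    - {"translation": [30.1, -22.7, 0], "delta_rot": [0, 0, -1.192], "jaw": 6}
    - {"translation": [30.1, -22.7, 0], "delta_rot": [0, 0, -1.192], "jaw": 6}
    - {"translation": [30.1, -22.7, 0], "delta_rot": [0, 0, -1.192], "jaw": 6}
    - {"translation": [30.1, -22.7, 0], "delta_rot": [0, 0, -1.192], "jaw": 6}

```text
time: 0.9
tool_pos: [0.4278, -0.2553, 0.2449]
tool_rot: [-0.0, 0.704, 0.71, 0.0]
contact_force: [0.5, 0.0, -0.6]
gripper_width: 0.702
grasp_force: 0.0
```

Run:
```python
from h import *
f=cam('wrist'); cv2.imwrite('pics/w1.png',f['pixels']); np.savez('w1.npz',**f)
print(f['fx'],f['cx'],f['cy'],-f['R'].T@f['t'],f['R'],state()['tool_pos'])
# project the expected cap centre
for p in ([.427,-.258,.145],list(state()['tool_pos'])):
    c=f['R']@np.array(p)+f['t']; th=np.arctan2(np.hypot(*c[:2]),c[2]); d=c[:2]/np.hypot(*c[:2]); print(d*th*f['fx']+[f['cx'],f['cy']])
```

```text
371.64829954431775 322.3729940383727 238.65753740237676 [ 0.42810005 -0.18668629  0.37431   ] [[ 9.99949373e-01  1.00566797e-02  3.37616632e-04]
 [ 9.58970156e-03 -9.62606058e-01  2.70735323e-01]
 [ 3.04769025e-03 -2.70718379e-01 -9.62653765e-01]] [ 0.42894138 -0.25341395  0.24486678]
[319.44054122 248.80207287]
[322.698105   313.67202708]
```

View pics/w1.png

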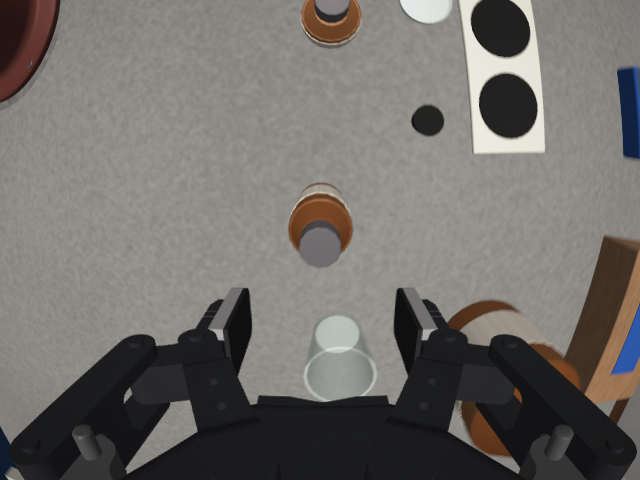

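The cap sits at (320,247) against a predicted (319,249), so the estimate is good to about 1 mm. The beaker at (338,350) is clear of the fingers. I'll descend most of the way now.

send_rows:
  steps:
    - {"translation": [0, 0, 3], "delta_rot": [0, 0, 0], "jaw": 6}
    - {"translation": [0, 0, 6], "delta_rot": [0, 0, 0], "jaw": 6}
    - {"translation": [0, 0, 7], "delta_rot": [0, 0, 0], "jaw": 6}
    - {"translation": [0, 0, 8], "delta_rot": [0, 0, 0], "jaw": 6}
    - {"translation": [0, 0, 8], "delta_rot": [0, 0, 0], "jaw": 6}
    - {"translation": [0, 0, 8], "delta_rot": [0, 0, 0], "jaw": 6}
    - {"translation": [0, 0, 8], "delta_rot": [0, 0, 0], "jaw": 6}
    - {"translation": [0, 0, 8], "delta_rot": [0, 0, 0], "jaw": 6}

```text
time: 1.75
tool_pos: [0.4274, -0.259, 0.1666]
tool_rot: [0.001, 0.707, 0.707, 0.0]
contact_force: [0.1, 0.2, -0.3]
gripper_width: 0.7
grasp_force: 0.0
```

```bash
cat >> h.py <<'E'
def wray(f,u,v,z):
    d=np.array([u-f['cx'],v-f['cy']]); r=np.hypot(*d); th=r/f['fx']
    d=f['R'].T@np.array([*(d/r*np.sin(th)),np.cos(th)]); c=-f['R'].T@f['t']; return c+d*(z-c[2])/d[2]
E
python3 - <<'E'
from h import *
f=dict(np.load('w1.npz')); im=f['pixels'].max(-1)
print(state()['tool_pos'])
m=np.zeros((480,640),np.uint8); m[0:150,462:545]=1
on=((im<60)&(m>0)).astype(np.uint8)
N,l,s,c=cv2.connectedComponentsWithStats(on)
for i in range(1,N):
    if s[i,4]>500: print(s[i],wray(f,*c[i],.009),wray(f,s[i,0]+(s[i,2]-1)/2,s[i,1]+(s[i,3]-1)/2,.009))
E
```

```text
[ 0.42739306 -0.25901347  0.16661643]
[ 471    0   59   57 2616] [ 0.61449314 -0.05557758  0.009     ] [ 0.61411748 -0.05695559  0.009     ]
[ 479   74   58   63 2845] [ 0.62269189 -0.14190394  0.009     ] [ 0.62228206 -0.14161491  0.009     ]
```

send_rows:
  steps:
    - {"translation": [0.1, 0, 1.5], "delta_rot": [0, 0, 0], "jaw": 6}
    - {"translation": [0.1, 0, 3.3], "delta_rot": [0, 0, 0], "jaw": 6}
    - {"translation": [0.1, 0, 3.3], "delta_rot": [0, 0, 0], "jaw": 6}
    - {"translation": [0.1, 0, 3.3], "delta_rot": [0, 0, 0], "jaw": 4}
    - {"translation": [0.1, 0, 3.3], "delta_rot": [0, 0, 0], "jaw": 2}
    - {"translation": [0.1, 0, 3.3], "delta_rot": [0, 0, 0], "jaw": 2}
    - {"translation": [0.1, 0, 3.3], "delta_rot": [0, 0, 0], "jaw": 2}
    - {"translation": [0.1, 0, 3.3], "delta_rot": [0, 0, 0], "jaw": 2}

```text
time: 2.55
tool_pos: [0.4272, -0.2579, 0.1333]
tool_rot: [0.001, 0.707, 0.707, -0.0]
contact_force: [-1.2, -0.3, 3.2]
gripper_width: 0.307
grasp_force: 59.5
```

send_rows:
  steps:
    - {"translation": [0, 0, -1], "delta_rot": [0, 0, 0], "jaw": 2}
    - {"translation": [0, 0, -3], "delta_rot": [0, 0, 0], "jaw": 2}
    - {"translation": [0, 0, -6], "delta_rot": [0, 0, 0], "jaw": 2}
    - {"translation": [1, 0.4, -9], "delta_rot": [0, 0, 0], "jaw": 2}
    - {"translation": [3, 1.2, -11], "delta_rot": [0, 0, 0], "jaw": 2}
    - {"translation": [5.5, 2.3, -12], "delta_rot": [0, 0, 0], "jaw": 2}
    - {"translation": [8.5, 3.5, -12], "delta_rot": [0, 0, 0], "jaw": 2}
    - {"translation": [12, 5, -12], "delta_rot": [0, 0, 0], "jaw": 2}

```text
time: 3.35
tool_pos: [0.4769, -0.1367, 0.2528]
tool_rot: [0.0, 0.708, 0.707, 0.0]
contact_force: [1.5, -0.8, -3.1]
gripper_width: 0.305
grasp_force: 59.5
```

send_rows:
  steps:
    - {"translation": [4, 1.6, 0], "delta_rot": [0, 0, 0], "jaw": 2}
    - {"translation": [8, 3.3, 0], "delta_rot": [0, 0, 0], "jaw": 2}
    - {"translation": [12, 5, 0], "delta_rot": [0, 0, 0], "jaw": 2}
    - {"translation": [16, 6.6, 0], "delta_rot": [0, 0, 0], "jaw": 2}
    - {"translation": [20, 8.3, 0], "delta_rot": [0, 0, 0], "jaw": 2}
    - {"translation": [24, 9.9, 0], "delta_rot": [0, 0, 0], "jaw": 2}
    - {"translation": [26.5, 11, 0], "delta_rot": [0, 0, 0], "jaw": 2}
    - {"translation": [28.15, 11.6, 0], "delta_rot": [0, 0, 0], "jaw": 2}

```text
time: 4.15
tool_pos: [0.5928, 0.1461, 0.2516]
tool_rot: [-0.001, 0.706, 0.708, -0.0]
contact_force: [0.7, -1.1, -2.1]
gripper_width: 0.308
grasp_force: 59.5
```

send_rows:
  steps:
    - {"translation": [-0.1, 0, 2], "delta_rot": [0, 0, 0], "jaw": 2}
    - {"translation": [-0.1, 0, 4.5], "delta_rot": [0, 0, 0], "jaw": 2}
    - {"translation": [-0.1, 0, 7], "delta_rot": [0, 0, 0], "jaw": 2}
    - {"translation": [-0.1, 0, 9], "delta_rot": [0, 0, 0], "jaw": 2}
    - {"translation": [-0.1, 0, 10], "delta_rot": [0, 0, 0], "jaw": 2}
    - {"translation": [-0.1, 0, 10.4], "delta_rot": [0, 0, 0], "jaw": 2}
    - {"translation": [-0.1, 0, 10.6], "delta_rot": [0, 0, 0], "jaw": 2}
    - {"translation": [-0.1, 0, 10.7], "delta_rot": [0, 0, 0], "jaw": 2}

```text
time: 4.95
tool_pos: [0.5936, 0.143, 0.1466]
tool_rot: [0.001, 0.707, 0.707, 0.001]
contact_force: [-0.6, 0.6, -2.8]
gripper_width: 0.304
grasp_force: 59.5
```

Run:
```python
from h import *
f=cam('wrist'); cv2.imwrite('pics/w2.png',f['pixels']); np.savez('w2.npz',**f)
print(state()['tool_pos'])
im=f['pixels'].max(-1)
on=(im<60).astype(np.uint8)
N,l,s,c=cv2.connectedComponentsWithStats(on)
for i in range(1,N):
    if s[i,4]>300: print(s[i],wray(f,*c[i],.009).round(4),wray(f,s[i,0]+(s[i,2]-1)/2,s[i,1]+(s[i,3]-1)/2,.009).round(4))
```

```text
[0.59356753 0.14303106 0.14653372]
[ 561    0   79   45 1447] [0.8393 0.3375 0.009 ] [0.8402 0.3356 0.009 ]
[  24   57   45   51 1178] [0.3627 0.2736 0.009 ] [0.3562 0.2768 0.009 ]
[ 275  181   95   65 2208] [0.5951 0.1621 0.009 ] [0.5946 0.156  0.009 ]
[524 203  21  20 376] [0.769 0.159 0.009] [0.7692 0.1589 0.009 ]
[   38   284   602   196 65790] [ 0.5982 -0.0329  0.009 ] [0.6094 0.0047 0.009 ]
[108 300  19  33 337] [0.4098 0.0657 0.009 ] [0.4089 0.0635 0.009 ]
```

View pics/w2.png

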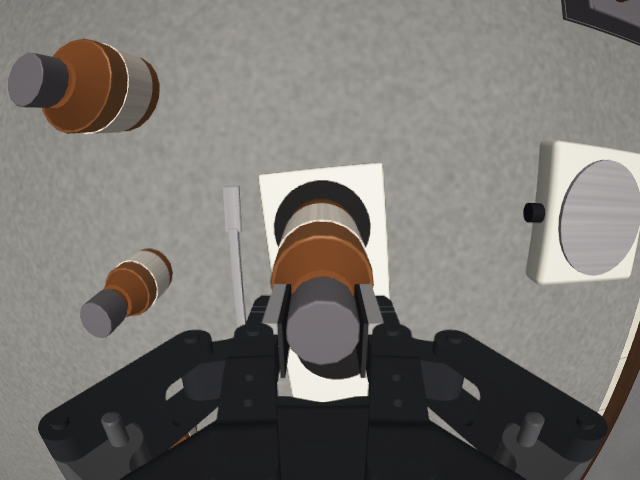

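The bottle hangs upright over the pad, whose far edge is at (322,181). I'll lower it the last few millimetres and check the contact force.

send_rows:
  steps:
    - {"translation": [0, 0.05, 0.1], "delta_rot": [0, 0, 0], "jaw": 2}
    - {"translation": [0, 0.05, 0.2], "delta_rot": [0, 0, 0], "jaw": 2}
    - {"translation": [0, 0.05, 0.3], "delta_rot": [0, 0, 0], "jaw": 2}
    - {"translation": [0, 0.05, 0.35], "delta_rot": [0, 0, 0], "jaw": 2}
    - {"translation": [0, 0.05, 0.4], "delta_rot": [0, 0, 0], "jaw": 2}
    - {"translation": [0, 0.05, 0.42], "delta_rot": [0, 0, 0], "jaw": 2}
    - {"translation": [0, 0.05, 0.45], "delta_rot": [0, 0, 0], "jaw": 2}
    - {"translation": [0, 0.05, 0.45], "delta_rot": [0, 0, 0], "jaw": 2}

```text
time: 5.8
tool_pos: [0.5938, 0.1432, 0.1423]
tool_rot: [0.0, 0.707, 0.707, 0.0]
contact_force: [-2.0, 0.2, 5.3]
gripper_width: 0.305
grasp_force: 60.5
```

Run:
```python
from h import *
f=dict(np.load('w2.npz')); print(wray(f,322,180.5,.009),'expect y',.1435+.036)
```

```text
[0.59461566 0.17995112 0.009     ] expect y 0.1795
```

send_rows:
  steps:
    - {"translation": [0, 0, 0], "delta_rot": [0, 0, 0], "jaw": 3.5}
    - {"translation": [0, 0, 0], "delta_rot": [0, 0, 0], "jaw": 5}
    - {"translation": [0, 0, 0], "delta_rot": [0, 0, 0], "jaw": 6}
    - {"translation": [0, 0, 0], "delta_rot": [0, 0, 0], "jaw": 6}
    - {"translation": [0, 0, -1.5], "delta_rot": [0, 0, 0], "jaw": 6}
    - {"translation": [0, 0, -4], "delta_rot": [0, 0, 0], "jaw": 6}
    - {"translation": [0, 0, -7], "delta_rot": [0, 0, 0], "jaw": 6}
    - {"translation": [0, 0, -9], "delta_rot": [0, 0, 0], "jaw": 6}

```text
time: 6.6
tool_pos: [0.5943, 0.1431, 0.2346]
tool_rot: [0.001, 0.707, 0.707, 0.002]
contact_force: [-0.0, -0.9, 0.9]
gripper_width: 0.701
grasp_force: 0.0
```

send_rows:
  steps:
    - {"translation": [3, -4, 0], "delta_rot": [0, 0, 0], "jaw": 6}
    - {"translation": [6, -8, 0], "delta_rot": [0, 0, 0], "jaw": 6}
    - {"translation": [9, -12.5, 0], "delta_rot": [0, 0, 0], "jaw": 6}
    - {"translation": [11.25, -15.55, 0], "delta_rot": [0, 0, 0], "jaw": 6}
    - {"translation": [11.25, -15.55, 4], "delta_rot": [0, 0, 0], "jaw": 6}
    - {"translation": [11.25, -15.55, 8], "delta_rot": [0, 0, 0], "jaw": 6}
    - {"translation": [11.25, -15.55, 8.5], "delta_rot": [0, 0, 0], "jaw": 6}
    - {"translation": [11.25, -15.55, 8.5], "delta_rot": [0, 0, 0], "jaw": 6}

```text
time: 7.4
tool_pos: [0.4374, 0.2553, 0.1457]
tool_rot: [-0.0, 0.707, 0.707, -0.001]
contact_force: [-0.7, -0.1, -0.4]
gripper_width: 0.699
grasp_force: 0.0
```

```bash
cat >> h.py <<'E'
def wproj(f,p):
    c=f['R']@np.array(p)+f['t']; th=np.arctan2(np.hypot(*c[:2]),c[2]); return c[:2]/np.hypot(*c[:2])*th*f['fx']+[f['cx'],f['cy']]
E
python3 - <<'E'
from h import *
f=cam('wrist'); cv2.imwrite('pics/w3.png',f['pixels'])
print(state()['tool_pos'],wproj(f,[.438,.2555,.12]),wproj(f,[.448,.2555,.12]))
E
```

```text
[0.43871848 0.25570025 0.14745353] [321.44260122 291.12151993] [343.41526973 291.10259814]
```

View pics/w3.png

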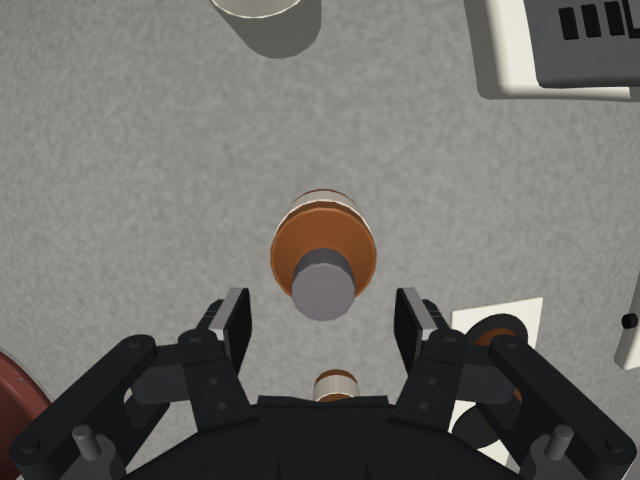

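Cap b is centred at (323,290), within 1 mm of the prediction. Grasp it.

send_rows:
  steps:
    - {"translation": [0, 0.05, 1.5], "delta_rot": [0, 0, 0], "jaw": 6}
    - {"translation": [0, 0.05, 3.7], "delta_rot": [0, 0, 0], "jaw": 6}
    - {"translation": [0, 0.05, 3.7], "delta_rot": [0, 0, 0], "jaw": 6}
    - {"translation": [0, 0.05, 3.7], "delta_rot": [0, 0, 0], "jaw": 4}
    - {"translation": [0, 0.05, 3.7], "delta_rot": [0, 0, 0], "jaw": 2}
    - {"translation": [0, 0.05, 3.7], "delta_rot": [0, 0, 0], "jaw": 2}
    - {"translation": [0, 0.05, 3.7], "delta_rot": [0, 0, 0], "jaw": 2}
    - {"translation": [0, 0.05, 3.7], "delta_rot": [0, 0, 0], "jaw": 2}

```text
time: 8.25
tool_pos: [0.4391, 0.256, 0.1105]
tool_rot: [0.0, 0.707, 0.707, 0.001]
contact_force: [-3.2, -0.7, 7.0]
gripper_width: 0.33
grasp_force: 59.0
```

send_rows:
  steps:
    - {"translation": [0, 0, -1], "delta_rot": [0, 0, 0], "jaw": 2}
    - {"translation": [0, 0, -3], "delta_rot": [0, 0, 0], "jaw": 2}
    - {"translation": [0, 0, -6], "delta_rot": [0, 0, 0], "jaw": 2}
    - {"translation": [0, 0, -9], "delta_rot": [0, 0, 0], "jaw": 2}
    - {"translation": [-2, 0.7, -11.5], "delta_rot": [0, 0, 0], "jaw": 2}
    - {"translation": [-5, 1.9, -12.5], "delta_rot": [0, 0, 0], "jaw": 2}
    - {"translation": [-8.5, 3.2, -12.5], "delta_rot": [0, 0, 0], "jaw": 2}
    - {"translation": [-12, 4.5, -12.5], "delta_rot": [0, 0, 0], "jaw": 2}

```text
time: 9.05
tool_pos: [0.4835, 0.1344, 0.2342]
tool_rot: [0.0, 0.707, 0.707, 0.0]
contact_force: [0.9, 0.5, -3.9]
gripper_width: 0.331
grasp_force: 59.8
```

send_rows:
  steps:
    - {"translation": [-3, 1.1, 0], "delta_rot": [0, 0, 0], "jaw": 2}
    - {"translation": [-5.6, 2.1, 0], "delta_rot": [0, 0, 0], "jaw": 2}
    - {"translation": [-6.5, 4.5, 0], "delta_rot": [0, 0, 0], "jaw": 2}
    - {"translation": [-7.7, 8, 0], "delta_rot": [0, 0, 0], "jaw": 2}
    - {"translation": [-8.8, 11, 0], "delta_rot": [0, 0, 0], "jaw": 2}
    - {"translation": [-9.25, 12.2, 0], "delta_rot": [0, 0, 0], "jaw": 2}
    - {"translation": [-9.25, 12.2, 1], "delta_rot": [0, 0, 0], "jaw": 2}
    - {"translation": [-9.25, 12.2, 3], "delta_rot": [0, 0, 0], "jaw": 2}

```text
time: 9.85
tool_pos: [0.6056, 0.0433, 0.2045]
tool_rot: [0.001, 0.707, 0.707, 0.001]
contact_force: [0.3, 0.7, -3.5]
gripper_width: 0.324
grasp_force: 60.4
```

send_rows:
  steps:
    - {"translation": [0, 0.1, 2.5], "delta_rot": [0, 0, 0], "jaw": 2}
    - {"translation": [0, 0.1, 5], "delta_rot": [0, 0, 0], "jaw": 2}
    - {"translation": [0, 0.1, 7], "delta_rot": [0, 0, 0], "jaw": 2}
    - {"translation": [0, 0.1, 7.8], "delta_rot": [0, 0, 0], "jaw": 2}
    - {"translation": [0, 0.1, 8.1], "delta_rot": [0, 0, 0], "jaw": 2}
    - {"translation": [0, 0.1, 8.3], "delta_rot": [0, 0, 0], "jaw": 2}
    - {"translation": [0, 0.1, 8.45], "delta_rot": [0, 0, 0], "jaw": 2}
    - {"translation": [0, 0.1, 8.55], "delta_rot": [0, 0, 0], "jaw": 2}

```text
time: 10.65
tool_pos: [0.607, 0.043, 0.1196]
tool_rot: [0.001, 0.707, 0.707, 0.001]
contact_force: [-1.0, -0.8, 4.2]
gripper_width: 0.326
grasp_force: 61.4
```

send_rows:
  steps:
    - {"translation": [0, 0, 0], "delta_rot": [0, 0, 0], "jaw": 3.5}
    - {"translation": [0, 0, 0], "delta_rot": [0, 0, 0], "jaw": 5}
    - {"translation": [0, 0, 0], "delta_rot": [0, 0, 0], "jaw": 6}
    - {"translation": [0, 0, 0], "delta_rot": [0, 0, 0], "jaw": 6}
    - {"translation": [0, 0, -1.5], "delta_rot": [0, 0, 0], "jaw": 6}
    - {"translation": [0, 0, -4], "delta_rot": [0, 0, 0], "jaw": 6}
    - {"translation": [0, 0, -7], "delta_rot": [0, 0, 0], "jaw": 6}
    - {"translation": [0, 0, -9], "delta_rot": [0, 0, 0], "jaw": 6}

```text
time: 11.45
tool_pos: [0.6074, 0.043, 0.2122]
tool_rot: [0.001, 0.707, 0.707, 0.001]
contact_force: [-0.3, -0.1, -0.6]
gripper_width: 0.703
grasp_force: 0.0
```

send_rows:
  steps:
    - {"translation": [1.6, -4, 0], "delta_rot": [0, 0, 0], "jaw": 6}
    - {"translation": [3.2, -8, 0], "delta_rot": [0, 0, 0], "jaw": 6}
    - {"translation": [4.8, -12, 0], "delta_rot": [0, 0, 0], "jaw": 6}
    - {"translation": [6.4, -15.7, 0], "delta_rot": [0, 0, 0], "jaw": 6}
    - {"translation": [6.4, -15.7, 4], "delta_rot": [0, 0, 0], "jaw": 6}
    - {"translation": [6.4, -15.7, 7.5], "delta_rot": [0, 0, 0], "jaw": 6}
    - {"translation": [6.4, -15.7, 8.8], "delta_rot": [0, 0, 0], "jaw": 6}
    - {"translation": [6.4, -15.7, 8.8], "delta_rot": [0, 0, 0], "jaw": 6}

```text
time: 12.25
tool_pos: [0.4481, 0.1069, 0.119]
tool_rot: [-0.001, 0.707, 0.707, -0.001]
contact_force: [-0.8, -0.0, 0.3]
gripper_width: 0.704
grasp_force: 0.0
```

Run:
```python
from h import *
f=cam('wrist'); cv2.imwrite('pics/w4.png',f['pixels'])
print(state()['tool_pos'],wproj(f,[.450,.107,.095]),wproj(f,[.46,.107,.095]))
```

```text
[0.4495323  0.10698968 0.12077357] [324.45462525 292.88356034] [346.62349042 292.86393206]
```

View pics/w4.png

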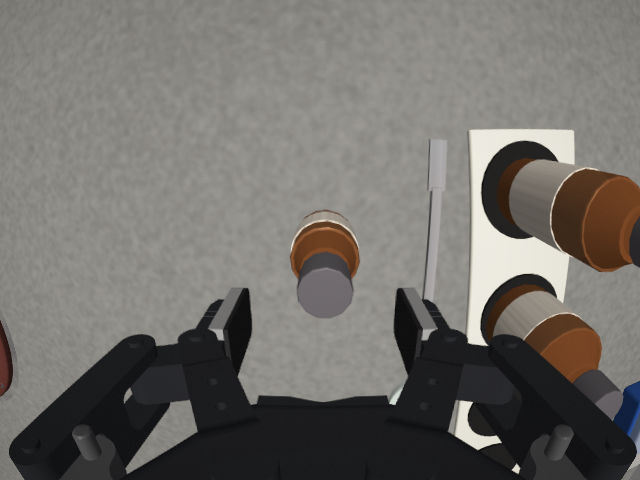

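Bottles a and b stand on their pads. Cap c is at (325,289), 2 mm from the prediction. Grasp it.

send_rows:
  steps:
    - {"translation": [0.15, 0, 1.5], "delta_rot": [0, 0, 0], "jaw": 6}
    - {"translation": [0.15, 0, 3.6], "delta_rot": [0, 0, 0], "jaw": 6}
    - {"translation": [0.15, 0, 3.6], "delta_rot": [0, 0, 0], "jaw": 6}
    - {"translation": [0.15, 0, 3.6], "delta_rot": [0, 0, 0], "jaw": 4}
    - {"translation": [0.15, 0, 3.6], "delta_rot": [0, 0, 0], "jaw": 2}
    - {"translation": [0.15, 0, 3.6], "delta_rot": [0, 0, 0], "jaw": 1.8}
    - {"translation": [0.15, 0, 3.6], "delta_rot": [0, 0, 0], "jaw": 1.8}
    - {"translation": [0.15, 0, 3.6], "delta_rot": [0, 0, 0], "jaw": 1.8}

```text
time: 13.1
tool_pos: [0.4506, 0.1086, 0.0864]
tool_rot: [0.001, 0.707, 0.707, 0.001]
contact_force: [-1.7, 0.7, 6.1]
gripper_width: 0.277
grasp_force: 58.5
```

send_rows:
  steps:
    - {"translation": [0, 0, -1], "delta_rot": [0, 0, 0], "jaw": 1.8}
    - {"translation": [0, 0, -3], "delta_rot": [0, 0, 0], "jaw": 1.8}
    - {"translation": [0, 0, -6], "delta_rot": [0, 0, 0], "jaw": 1.8}
    - {"translation": [0, 0, -9], "delta_rot": [0, 0, 0], "jaw": 1.8}
    - {"translation": [-2, 0.5, -11.5], "delta_rot": [0, 0, 0], "jaw": 1.8}
    - {"translation": [-5, 2, -12], "delta_rot": [0, 0, 0], "jaw": 1.8}
    - {"translation": [-8.5, 4, -12], "delta_rot": [0, 0, 0], "jaw": 1.8}
    - {"translation": [-12, 6.5, -12], "delta_rot": [0, 0, 0], "jaw": 1.8}

```text
time: 13.9
tool_pos: [0.5148, -0.0125, 0.2056]
tool_rot: [0.001, 0.707, 0.707, 0.001]
contact_force: [0.2, 0.2, -1.6]
gripper_width: 0.281
grasp_force: 59.0
```

send_rows:
  steps:
    - {"translation": [-2.5, 2.5, 0], "delta_rot": [0, 0, 0], "jaw": 1.8}
    - {"translation": [-4, 5.5, 0], "delta_rot": [0, 0, 0], "jaw": 1.8}
    - {"translation": [-4.45, 8.5, 0], "delta_rot": [0, 0, 0], "jaw": 1.8}
    - {"translation": [-4.45, 9.95, 0], "delta_rot": [0, 0, 0], "jaw": 1.8}
    - {"translation": [-4.45, 9.95, 2], "delta_rot": [0, 0, 0], "jaw": 1.8}
    - {"translation": [-4.45, 9.95, 4.5], "delta_rot": [0, 0, 0], "jaw": 1.8}
    - {"translation": [-4.45, 9.95, 7], "delta_rot": [0, 0, 0], "jaw": 1.8}
    - {"translation": [-4.45, 9.95, 9], "delta_rot": [0, 0, 0], "jaw": 1.8}

```text
time: 14.7
tool_pos: [0.6132, -0.0558, 0.113]
tool_rot: [-0.001, 0.707, 0.707, -0.0]
contact_force: [-0.1, 0.5, -1.3]
gripper_width: 0.282
grasp_force: 59.2
```

send_rows:
  steps:
    - {"translation": [0, 0.1, 0.6], "delta_rot": [0, 0, 0], "jaw": 1.8}
    - {"translation": [0, 0.1, 1.1], "delta_rot": [0, 0, 0], "jaw": 1.8}
    - {"translation": [0, 0.1, 1.4], "delta_rot": [0, 0, 0], "jaw": 1.8}
    - {"translation": [0, 0.1, 1.6], "delta_rot": [0, 0, 0], "jaw": 1.8}
    - {"translation": [0, 0.1, 1.75], "delta_rot": [0, 0, 0], "jaw": 1.8}
    - {"translation": [0, 0.1, 1.85], "delta_rot": [0, 0, 0], "jaw": 1.8}
    - {"translation": [0, 0.1, 1.95], "delta_rot": [0, 0, 0], "jaw": 1.8}
    - {"translation": [0, 0.1, 1.95], "delta_rot": [0, 0, 0], "jaw": 1.8}

```text
time: 15.5
tool_pos: [0.6152, -0.0561, 0.0955]
tool_rot: [0.0, 0.707, 0.707, 0.0]
contact_force: [-0.3, 0.2, 2.3]
gripper_width: 0.283
grasp_force: 59.4
```

send_rows:
  steps:
    - {"translation": [0, 0, 0], "delta_rot": [0, 0, 0], "jaw": 3.5}
    - {"translation": [0, 0, 0], "delta_rot": [0, 0, 0], "jaw": 5}
    - {"translation": [0, 0, 0], "delta_rot": [0, 0, 0], "jaw": 6}
    - {"translation": [0, 0, 0], "delta_rot": [0, 0, 0], "jaw": 6}
    - {"translation": [0, 0, -1.5], "delta_rot": [0, 0, 0], "jaw": 6}
    - {"translation": [0, 0, -4], "delta_rot": [0, 0, 0], "jaw": 6}
    - {"translation": [0, 0, -7], "delta_rot": [0, 0, 0], "jaw": 6}
    - {"translation": [0, 0, -9], "delta_rot": [0, 0, 0], "jaw": 6}

```text
time: 16.3
tool_pos: [0.6159, -0.0562, 0.1886]
tool_rot: [0.002, 0.707, 0.707, 0.001]
contact_force: [0.5, 0.0, 0.9]
gripper_width: 0.7
grasp_force: 0.0
```

send_rows:
  steps:
    - {"translation": [-0.3, -4, 0], "delta_rot": [0, 0, 0], "jaw": 6}
    - {"translation": [-0.6, -8.5, 0], "delta_rot": [0, 0, 0], "jaw": 6}
    - {"translation": [-1, -13, 0], "delta_rot": [0, 0, 0], "jaw": 6}
    - {"translation": [-1.3, -18, 0], "delta_rot": [0, 0, 0], "jaw": 6}
    - {"translation": [-1.3, -18, 4], "delta_rot": [0, 0, 0], "jaw": 6}
    - {"translation": [-1.3, -18, 7.5], "delta_rot": [0, 0, 0], "jaw": 6}
    - {"translation": [-1.3, -18, 9], "delta_rot": [0, 0, 0], "jaw": 6}
    - {"translation": [-1.3, -18, 9], "delta_rot": [0, 0, 0], "jaw": 6}

```text
time: 17.1
tool_pos: [0.4331, -0.0684, 0.0932]
tool_rot: [-0.002, 0.707, 0.707, -0.001]
contact_force: [0.3, 0.2, 0.2]
gripper_width: 0.702
grasp_force: 0.0
```

Run:
```python
from h import *
f=cam('wrist'); cv2.imwrite('pics/w5.png',f['pixels'])
print(state()['tool_pos'],wproj(f,[.435,-.069,.07]),wproj(f,[.445,-.069,.07]))
```

```text
[ 0.43447657 -0.06884736  0.09494736] [324.54099756 294.94634442] [346.76913288 294.92108366]
```

View pics/w5.png

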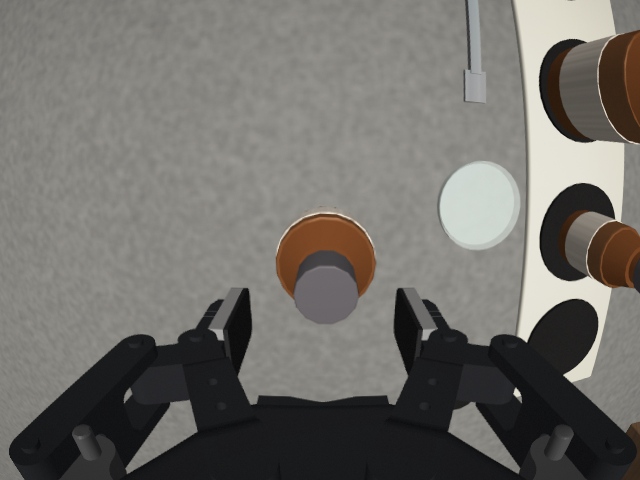

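Cap d is at (326,293), 1 mm from the prediction. Grasp it.

send_rows:
  steps:
    - {"translation": [0.1, 0.05, 1.5], "delta_rot": [0, 0, 0], "jaw": 6}
    - {"translation": [0.1, 0.05, 3.5], "delta_rot": [0, 0, 0], "jaw": 6}
    - {"translation": [0.1, 0.05, 3.5], "delta_rot": [0, 0, 0], "jaw": 6}
    - {"translation": [0.1, 0.05, 3.5], "delta_rot": [0, 0, 0], "jaw": 4}
    - {"translation": [0.1, 0.05, 3.5], "delta_rot": [0, 0, 0], "jaw": 2}
    - {"translation": [0.1, 0.05, 3.5], "delta_rot": [0, 0, 0], "jaw": 2}
    - {"translation": [0.1, 0.05, 3.5], "delta_rot": [0, 0, 0], "jaw": 2}
    - {"translation": [0.1, 0.05, 3.5], "delta_rot": [0, 0, 0], "jaw": 2}

```text
time: 17.95
tool_pos: [0.4367, -0.0684, 0.0618]
tool_rot: [0.001, 0.707, 0.707, 0.001]
contact_force: [-2.4, -0.0, 5.5]
gripper_width: 0.326
grasp_force: 59.0
```

send_rows:
  steps:
    - {"translation": [0, 0, -1], "delta_rot": [0, 0, 0], "jaw": 2}
    - {"translation": [0, 0, -3], "delta_rot": [0, 0, 0], "jaw": 2}
    - {"translation": [0, 0, -6], "delta_rot": [0, 0, 0], "jaw": 2}
    - {"translation": [0, 0, -9], "delta_rot": [0, 0, 0], "jaw": 2}
    - {"translation": [-1.5, 0.5, -11.5], "delta_rot": [0, 0, 0], "jaw": 2}
    - {"translation": [-3.5, 2.5, -12], "delta_rot": [0, 0, 0], "jaw": 2}
    - {"translation": [-5.5, 5.5, -12], "delta_rot": [0, 0, 0], "jaw": 2}
    - {"translation": [-7, 9, -12], "delta_rot": [0, 0, 0], "jaw": 2}

```text
time: 18.75
tool_pos: [0.5262, -0.1391, 0.1811]
tool_rot: [0.001, 0.707, 0.707, 0.0]
contact_force: [-0.7, 0.9, -0.3]
gripper_width: 0.329
grasp_force: 59.5
```

send_rows:
  steps:
    - {"translation": [-0.3, 3.5, 0], "delta_rot": [0, 0, 0], "jaw": 2}
    - {"translation": [-0.5, 7, 0], "delta_rot": [0, 0, 0], "jaw": 2}
    - {"translation": [-0.5, 9, 0], "delta_rot": [0, 0, 0], "jaw": 2}
    - {"translation": [-0.5, 9.7, 0], "delta_rot": [0, 0, 0], "jaw": 2}
    - {"translation": [-0.5, 9.7, 2], "delta_rot": [0, 0, 0], "jaw": 2}
    - {"translation": [-0.5, 9.7, 4.5], "delta_rot": [0, 0, 0], "jaw": 2}
    - {"translation": [-0.5, 9.7, 7], "delta_rot": [0, 0, 0], "jaw": 2}
    - {"translation": [-0.5, 9.7, 9], "delta_rot": [0, 0, 0], "jaw": 2}

```text
time: 19.55
tool_pos: [0.621, -0.1426, 0.0885]
tool_rot: [-0.001, 0.707, 0.707, -0.0]
contact_force: [-0.2, -0.6, -1.0]
gripper_width: 0.33
grasp_force: 59.7
```

send_rows:
  steps:
    - {"translation": [0, 0.05, 0.6], "delta_rot": [0, 0, 0], "jaw": 2}
    - {"translation": [0, 0.05, 1.1], "delta_rot": [0, 0, 0], "jaw": 2}
    - {"translation": [0, 0.05, 1.4], "delta_rot": [0, 0, 0], "jaw": 2}
    - {"translation": [0, 0.05, 1.6], "delta_rot": [0, 0, 0], "jaw": 2}
    - {"translation": [0, 0.05, 1.75], "delta_rot": [0, 0, 0], "jaw": 2}
    - {"translation": [0, 0.05, 1.85], "delta_rot": [0, 0, 0], "jaw": 2}
    - {"translation": [0, 0.05, 1.95], "delta_rot": [0, 0, 0], "jaw": 2}
    - {"translation": [0, 0.05, 1.95], "delta_rot": [0, 0, 0], "jaw": 2}

```text
time: 20.35
tool_pos: [0.6232, -0.1431, 0.071]
tool_rot: [0.0, 0.707, 0.707, 0.0]
contact_force: [-1.0, -0.8, 2.1]
gripper_width: 0.33
grasp_force: 59.8
```

send_rows:
  steps:
    - {"translation": [0, 0, 0], "delta_rot": [0, 0, 0], "jaw": 3.5}
    - {"translation": [0, 0, 0], "delta_rot": [0, 0, 0], "jaw": 5}
    - {"translation": [0, 0, 0], "delta_rot": [0, 0, 0], "jaw": 6}
    - {"translation": [0, 0, 0], "delta_rot": [0, 0, 0], "jaw": 6}
    - {"translation": [0, 0, -1.5], "delta_rot": [0, 0, 0], "jaw": 6}
    - {"translation": [0, 0, -4], "delta_rot": [0, 0, 0], "jaw": 6}
    - {"translation": [0, 0, -8], "delta_rot": [0, 0, 0], "jaw": 6}
    - {"translation": [0, 0, -12], "delta_rot": [0, 0, 0], "jaw": 6}

```text
time: 21.15
tool_pos: [0.6225, -0.1428, 0.1921]
tool_rot: [-0.0, 0.707, 0.707, -0.0]
contact_force: [0.4, -0.8, 0.2]
gripper_width: 0.702
grasp_force: 0.0
```

send_rows:
  steps:
    - {"translation": [0, -4, -3], "delta_rot": [0, 0, 0], "jaw": 6}
    - {"translation": [0, -8, -3], "delta_rot": [0, 0, 0], "jaw": 6}
    - {"translation": [0, -12, -3], "delta_rot": [0, 0, 0], "jaw": 6}
    - {"translation": [0, -16, -3], "delta_rot": [0, 0, 0], "jaw": 6}
    - {"translation": [0, -18, -3], "delta_rot": [0, 0, 0], "jaw": 6}
    - {"translation": [0, -18, -3], "delta_rot": [0, 0, 0], "jaw": 6}
    - {"translation": [0, -18, -3], "delta_rot": [0, 0, 0], "jaw": 6}
    - {"translation": [0, -18, -3], "delta_rot": [0, 0, 0], "jaw": 6}

```text
time: 21.95
tool_pos: [0.4438, -0.1431, 0.2211]
tool_rot: [0.001, 0.707, 0.707, 0.0]
contact_force: [0.4, 0.4, -0.3]
gripper_width: 0.7
grasp_force: 0.0
```

Run:
```python
from h import *
f=cam('scene'); cv2.imwrite('pics/scene1.png',cv2.resize(f['pixels'][180:330,220:460],None,fx=3,fy=3))
print(state()['tool_pos']); P=pts(f)
for k,x,y,h in (('a',.5935,.1435,.154),('b',.6065,.0433,.129),('c',.615,-.056,.104),('d',.623,-.143,.079)):
    q=P[(np.hypot(P[...,0]-x,P[...,1]-y)<.03)&(P[...,2]>h-.004)&(P[...,2]<h+.01)]
    print(k,len(q),q.mean(0).round(4)-[x,y,h])
```

```text
[ 0.44378441 -0.14303934  0.22079354]
a 65 [ 0.0015 -0.0009 -0.0007]
b 84 [ 0.0017 -0.0022 -0.0004]
c 67 [ 0.0003 -0.0018 -0.0006]
d 84 [ 0.0015 -0.001  -0.0007]
```

View pics/scene1.png

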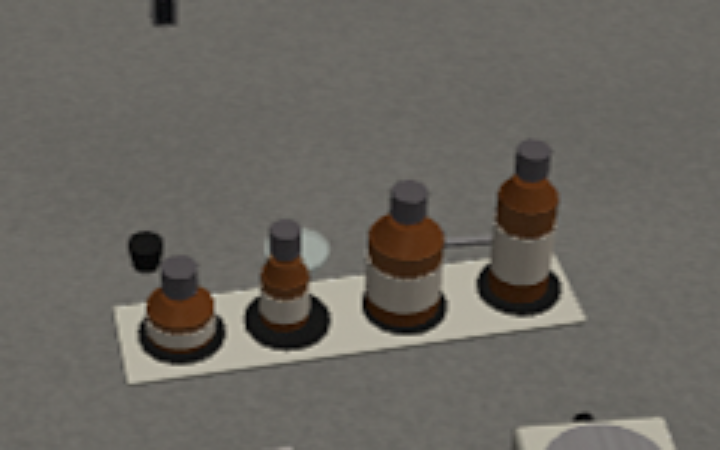

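All four bottles stand upright and centred: in the crop, d is at (180,310), c at (285,285), b at (405,265) and a at (527,235). Caps are within 3 mm of their targets.

```bash
python3 -c "
from plant import *
print(job_done())"
```

```text
the job is handed in; nothing more can be done
None
```

The four bottles stand upright and released on their pads, tallest nearest the titrator and shortest farthest, caps within about 3 mm of the pad centres in the last camera check; the job was handed in at about 22 s, with no verdict shown.

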